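# Tuck the closure plate under the feeder flap and hold it flat

### The job

Pick up the longer of the two ribbed aluminium closure plates by its rib and slide its front edge (the long edge farther from the rib) about 25 mm under the lip of the feeder's hinged grey flap, square to it and between the two side fences, without lifting the flap. Then press the plate down flat on the deck against the spring-loaded rubber seal, and finish while your fingers are still holding it pressed there. Leave everything else where it is.

Things in the scene. Friction and masses are not known exactly. Their poses are not given: they have to be found in the camera images.
- feeder: Fixed stainless bench-top feeder. Origin on the bench below the middle of the flap's lip; x runs from the open front under the flap to the dial, y along the lip. Flat deck 30 mm above the bench, from x = -130 mm, 300 mm wide, free under the flap up to the dial housing at x = 81 mm (all tops below 120 mm). Side fences 12 mm high, 88 to 98 mm either side of the middle, x = -100 to -10 mm.
- flap_lip (a point): Middle of the lower edge of the flap's lip, the free edge nearest the deck's front. It hangs 14 mm above the deck. The flap is a 70 x 200 x 4 mm grey plate that slopes up from the lip to its hinge.
- flap (a joint): Hinge angle of the flap (rad): 0 is down on its stop, as at the start, growing as the lip is lifted (70 mm arm). It swings freely and falls back under its own 120 g. 0.1 rad (lip 7 mm up) or more counts as lifted.
- seal (a joint): Travel of the sprung rubber seal bar (m): 0 at the start, standing 6 mm proud of the deck; 0.006 is flush, the plate then flat on the deck. The bar, 120 mm long, 16 mm wide, round-topped, runs along the feeder's y at x = -55 mm. It takes about 4 N to start it and 10 N at flush, more than the plate's weight.
- plate_rib (a point): Centre of the grip rib of the longer plate, 21 mm above its underside; axes are the plate's. Bare aluminium, 110 mm (x) by 160 mm (y), 4 mm thick, about 240 g, flat on the bench. The rib runs along y: 60 mm long, 10 mm thick, 34 mm high above the plate. Front edge (to be tucked) 80 mm from the rib in +x, rear edge 30 mm in -x. Fitted, its x is the feeder's x and the rib is over the seal.
- tuck_edge (a point): Middle of the plate's front edge, at the underside.
- rear_edge (a point): Middle of the plate's rear edge, at the underside.
- short_plate_rib (a point): Centre of the rib of the other, shorter closure plate (110 x 105 x 4 mm, same rib and material): a bystander, leave it.
- deck_nest: Small aluminium nest, 34 mm across and 21 mm high with a pin, loose on the feeder's deck outside the left fence (bystander; origin under it).
- bench_nest: The same kind of nest on the bench (bystander).
- jar: Jar, 52 mm across, 70 mm high (bystander).
- wash_bottle: White bottle, 64 mm across, 170 mm high (bystander).
- screwdriver: Screwdriver lying on the bench, 180 mm long (bystander).
- cup: Steel cup, 70 mm across, 70 mm high (bystander).
Not all that is in view belongs to the job. Leave any purple look-alike of the part that bears plate_rib alone.

How it is judged:
On the way, in this order (a step that is already met when the one before it is completed fails the run):
1. the longer plate is lifted off the bench by the fingers (height (world z) of plate_rib above 0.047 m and contact force between the fingers and plate above 1 N), for 0.2 s.
2. its front edge is under the flap's lip, the flap down (x of tuck_edge in the frame of feeder above 0.015 m and z of tuck_edge in the frame of feeder below 0.042 m and value of joint flap below 0.1 rad), for 0.1 s.
At the end, for the whole second after the job is handed in: Front edge 15 to 45 mm under the lip, within 12 mm of the middle and 0.09 rad of square; front and rear edges within 3 mm of the deck; seal pressed in at least 3.5 mm; flap down (below 0.05 rad); fingers still on the plate (over 2 N), at rest (x of tuck_edge in the frame of feeder between 0.015 and 0.045 m and z of tuck_edge in the frame of feeder below 0.042 m and y of tuck_edge in the frame of feeder between -0.012 and 0.012 m and angle between the x axis of plate_rib and the x axis of feeder, either way round below 0.09 rad and z of each of tuck_edge, rear_edge in the frame of feeder below 0.033 m and value of joint seal above 0.0035 m and value of joint flap below 0.05 rad and contact force between the fingers and plate above 2 N and linear speed of plate below 0.02 m/s); the arm keeps its last pose, push and grip.
It fails at once if the flap is lifted by 0.1 rad or more (value of joint flap above 0.1 rad).
It fails at once if a bystander is moved by more than 25 mm (distance of any of short_plate_rib, deck_nest, bench_nest, jar, wash_bottle, screwdriver, cup from where it was at the start of the episode above 0.025 m).
It also fails if it takes over 42 s, if anything falls off the work surface, if the arm or the gripper's body presses on something with over 40 N, if the wrist force passes 120 N, or if a joint passes its speed limit or range.

### The arm

A 7-joint arm with a two-finger parallel gripper is mounted at the origin on the work surface. World frame = base frame: x ahead of the robot, y to its left, z up, the work surface at z = 0. Lengths are in m, angles in rad, forces in N, time in s.
With the tool pointing down it reaches from about 0.4 to 0.875 m from the base axis. Payload 19.3 kg.
Tool frame: the origin (TCP) lies at the very end of the fingers, on their centre line; the grasp point (between the pads) lies 19 mm behind it; z points along the fingers, y is the direction in which the jaws open and shut (so a half turn about z gives the same grasp; the last joint's range is limited). The gripper opens to 85 mm and grips with 20 to 120 N. Pads are 22 mm wide; open, the fingers measure 114 mm over their backs; the gripper's body (76 mm by 85 mm) begins 54 mm behind the grasp point. The pads swing forward as they close: fully open they stand 13 mm farther back than shut.
Start: joints at [-1.392, 0.521, -0.036, 1.599, 0.021, 1.021, -0.113], TCP at [0.154, 0.606, 0.231] pointing down, gripper open.
Joint ranges: [-2.91, 2.91], [-0.3, 2.13], [-1.5, 1.42], [0.17, 2.43], [-1.26, 4.41], [0.16, 1.93], [-2.52, 2.52]. Speed limits (rad/s): [1.89, 1.89, 2.39, 2.39, 3.01, 3.01, 3.01].

### API

Orientations are given as [roll, pitch, yaw] about the fixed x, y, z axes, in that order (R = Rz(yaw) Ry(pitch) Rx(roll)).
In Python, from workcell import bot, viewer gives the robot as it stands.
- The arm moves only by the shell command python3 -m creep 'ROWS' [FORCE]. ROWS is JSON, a list of rows, each an object of numbers: "rx", "ry", "rz": the turn, a rotation vector about the tool's x, y, z in degrees; "tx", "ty", "tz": the shift along the tool's x, y, z in mm; "hand": the closure, from -1 (fully open) to 1 (shut), so that 0 is half open. In form: [{"rx": .., "ry": .., "rz": .., "tx": .., "ty": .., "tz": .., "hand": ..}, ...]. A call has 1 to 8 rows; each row is the pose to reach, as a shift and turn from the pose commanded when the call began, along the tool's axes at that moment; what a row does not reach only later rows make up. A row lasts 1/10 s, in which the tool goes at most 50 mm and 8.59 degrees, less where a joint would pass 70% of its speed; a pose out of reach is approached as far as the arm can. A call with a gripper value outside its range is refused whole. The fingers move at their own pace and stop on an object; FORCE is the grip in N (left out, the last holds). Time passes only in rows, so rows that repeat a pose let the fingers close. It gives the time, the measured TCP pose, the force and the opening at its end, in the units of the state.
- bot.observe(): the state, without advancing time (a new reading comes with each control period).
- viewer.grab_frame(name): name is "side" or "top" or "wrist"; returns a dict with "pixels" (384x512x3 uint8, blue, green, red), "vertical_fov" (degrees; the focal length in pixels is half the picture's height over the tangent of half this angle, whatever the lens; pixels are square), "cx", "cy" (the principal point, pixels), "rvec" (rotation vector, rad) and "tvec" (3), from world to camera coordinates, as OpenCV has them; the wrist camera has in their place "tool_from_camera" (4x4, takes a point from camera to tool coordinates, whose origin is the TCP and whose axes are the flange's). Camera axes: x right, y down, z forward; pixel columns grow to the right and rows downward; lengths in m; the calibration is good to about 2 mm. A picture is of the moment at which its call begins: read the wrist's pose just before it. There is no depth.
- bot.job_done(): hands the job in, once; it reports no verdict.
Trained networks look in a picture, given as the dict that the camera call returned (one of the last four; its "shot" number tells which), for a name from the list of things; names that differ only in an ending like _2 or _b are one class to them, and where a whole thing is asked for, a point or a joint stands for the part that bears it (a point fixed in the world has none). Each returns a list of dicts, best first, with "score" (0 to 1); they miss things now and then, are a little off and sometimes report something else, mostly with a low value. They report only what shows in the picture. A call takes as long as a camera call. They do not tell look-alikes from the thing itself.
- viewer.outline_of(target, picture): "mask" (384x512 bool, what is visible of it) and "bbox" ([left, top, right, bottom] in pixels, round what is visible of it).
The state is a dict: "clock": time; "qpos": joint angles; "qd": joint speeds; "joint_efforts": joint torques, N m; "position": TCP position; "tool_rot": TCP orientation; "force": force on the tool from outside, world axes, zero at the start; "moment": the same for the moment, N m; "grip_width": finger opening in m.
Only numpy, scipy, OpenCV 4.12 (cv2) and the standard library are available. Lean on these libraries where they do the work, as an engineer would, in place of code of your own. Each camera call takes 0.05 s, during which the arm holds its last target.

## Working session

There is one attempt and no reset: what is moved stays moved. The work goes in short steps, Python scripts to look and compute and a shell command to move; the robot and the scene stay as the last step left them, time stands still between calls to the robot, and variables do not carry over. Pictures are saved under pics/ and viewed, and the job is handed in when it is done.

```bash
ls; mkdir -p pics; cat > h.py <<'E'
import numpy as np, cv2, pickle
from workcell import bot, viewer
def snap(n,fn):
    s=bot.observe(); f=viewer.grab_frame(n); cv2.imwrite('pics/'+fn,f['pixels']); return s,f
E
python3 - <<'E'
from h import *
s,f=snap('top','top1.png'); print(s); print({k:v for k,v in f.items() if k!='pixels'})
s,g=snap('side','side1.png'); print({k:v for k,v in g.items() if k!='pixels'})
pickle.dump((f,g),open('f1.pkl','wb'))
for fr in (f,g):
  for n in ['plate_rib','short_plate_rib','feeder','flap','seal','deck_nest']:
    print(n,[(round(d['score'],2),d['bbox']) for d in viewer.outline_of(n,fr)][:4])
E
```

```text
pics
{'clock': 0.0, 'qpos': array([-1.39220879,  0.52202879, -0.03635465,  1.59998831,  0.02120643,
        1.02110148, -0.11278132]), 'qd': array([0.00023792, 0.00072261, 0.00115643, 0.00129103, 0.00065871,
       0.00095484, 0.00055062]), 'joint_efforts': array([ 1.36466715e-03, -9.27095389e+01,  1.98000513e+00, -3.69921434e+01,
        1.78528426e-02,  7.96361302e-03, -9.13049962e-05]), 'position': array([0.15383304, 0.6054298 , 0.23072327]), 'tool_rot': array([-3.14045427e+00,  7.30811020e-05,  2.89284050e+00]), 'force': array([ 1.01136504,  0.30894056, -0.67723073]), 'moment': array([0.03855678, 0.03770925, 0.01821849]), 'grip_width': 0.08524881645635184}
{'vertical_fov': 53.780473997497374, 'cx': 254.27344081852178, 'cy': 189.06087816096436, 'rvec': array([ 2.14650525, -2.19929318,  0.13446035]), 'tvec': array([0.01144617, 0.53507747, 1.14707185]), 'shot': 1}
{'vertical_fov': 47.35041683284702, 'cx': 263.42274297435597, 'cy': 195.6959973815694, 'rvec': array([ 2.32808873, -0.45575979,  0.1910014 ]), 'tvec': array([-0.50196567,  0.20049863,  1.18935697]), 'shot': 2}
plate_rib [(0.89, [340.8, 245.9, 395.0, 308.4]), (0.62, [285.3, 74.3, 326.2, 125.2])]
short_plate_rib [(0.97, [332.7, 194.6, 361.4, 232.8]), (0.3, [277.4, 235.2, 307.3, 248.9])]
feeder [(0.68, [168.9, 53.3, 268.7, 191.4])]
flap [(0.73, [183.2, 119.0, 252.7, 147.0])]
seal [(0.68, [192.6, 158.6, 240.4, 169.4])]
deck_nest [(0.65, [397.4, 199.4, 411.6, 207.2]), (0.4, [169.4, 160.1, 179.0, 171.8])]
plate_rib [(0.94, [169.6, 323.2, 248.2, 376.0]), (0.89, [317.8, 253.4, 384.4, 317.2]), (0.7, [349.9, 212.8, 410.4, 249.8]), (0.21, [249.6, 275.5, 301.8, 324.7])]
short_plate_rib [(0.66, [250.9, 272.2, 304.5, 324.9])]
feeder [(0.74, [238.8, 122.9, 392.6, 221.2]), (0.64, [253.1, 273.2, 306.1, 324.9])]
flap [(0.77, [279.7, 143.9, 321.9, 186.1])]
seal [(0.49, [267.2, 164.6, 279.8, 189.5])]
deck_nest [(0.55, [251.8, 147.4, 260.7, 154.3])]
```

```bash
python3 - <<'E'
import cv2
for n in('top1','side1'):
    i=cv2.imread(f'pics/{n}.png'); cv2.imwrite(f'pics/{n}_b.png',cv2.resize(i,(800,600),interpolation=cv2.INTER_CUBIC))
E
```

```text
(no output)
```

View pics/top1_b.png

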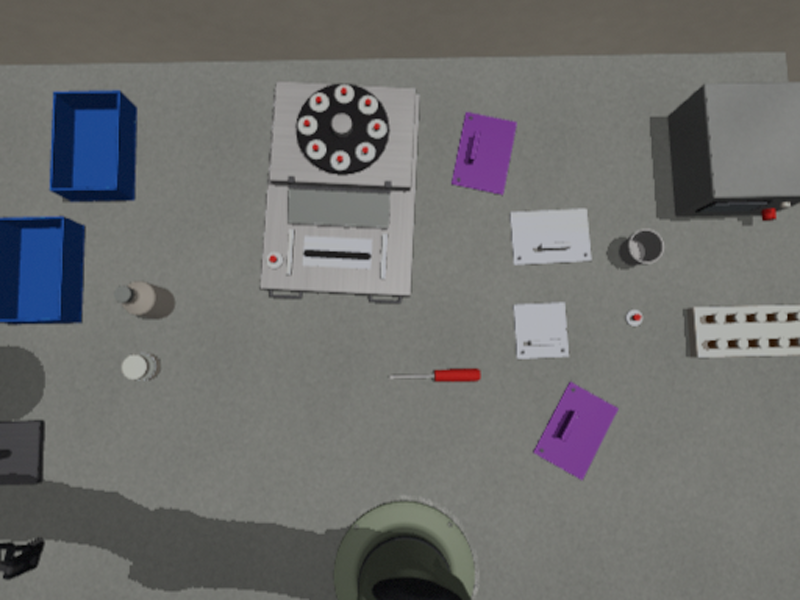

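View pics/side1_b.png

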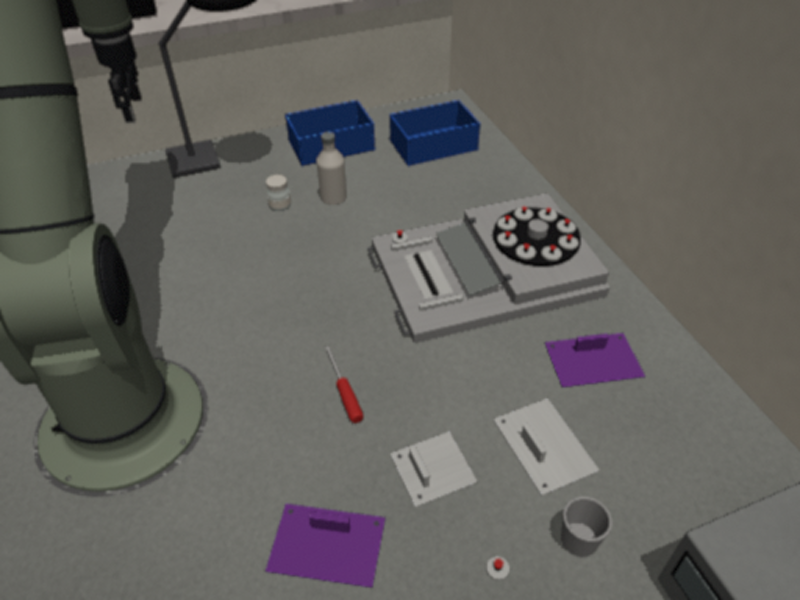

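```bash
python3 - <<'E'
import cv2
i=cv2.imread('pics/top1.png'); 
cv2.imwrite('pics/cropA.png',cv2.resize(i[125:240,315:435],None,fx=5,fy=5,interpolation=cv2.INTER_CUBIC))
cv2.imwrite('pics/cropB.png',cv2.resize(i[105:200,160:280],None,fx=6,fy=6,interpolation=cv2.INTER_CUBIC))
E
```

```text
(no output)
```

View pics/cropA.png

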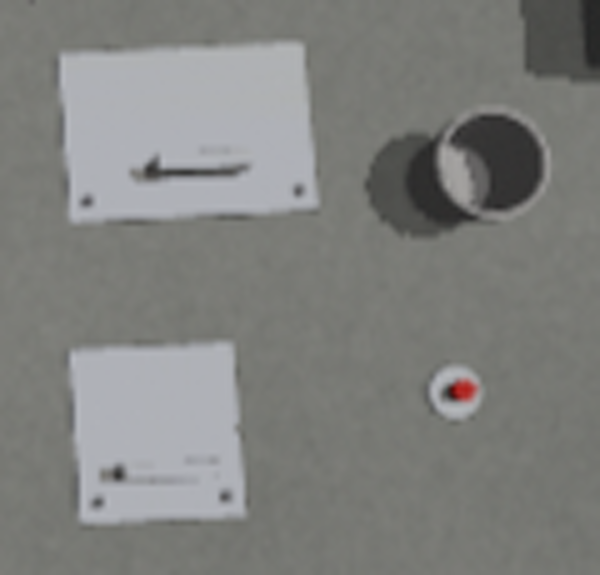

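View pics/cropB.png

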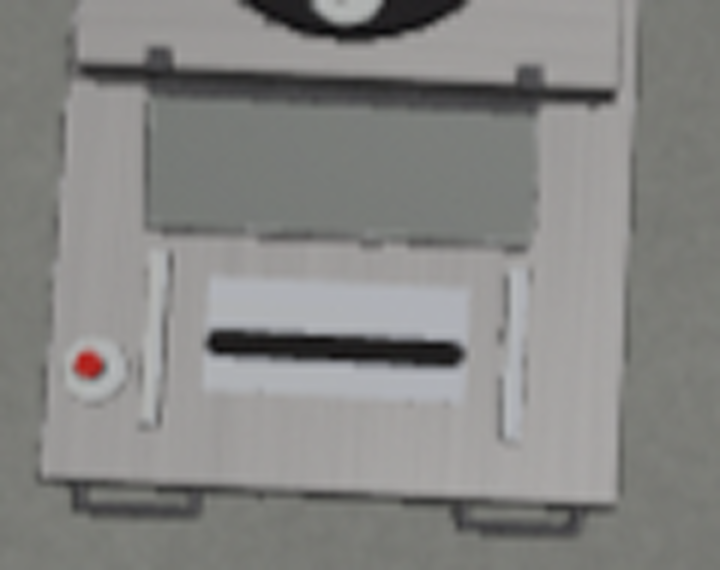

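```bash
cat >> h.py <<'E'
def K(f):
    fl=192/np.tan(np.radians(f['vertical_fov'])/2); return np.array([[fl,0,f['cx']],[0,fl,f['cy']],[0,0,1.]])
def RT(f): # world->cam
    return cv2.Rodrigues(np.array(f['rvec']))[0], np.array(f['tvec'])
def ray(f,uv,z):
    R,t=RT(f); d=R.T@np.linalg.inv(K(f))@np.array([uv[0],uv[1],1.]); c=-R.T@t
    return c+d*(z-c[2])/d[2]
def proj(f,P):
    R,t=RT(f); q=(R@np.atleast_2d(P).T).T+t; q=q@K(f).T; return q[:,:2]/q[:,2:]
from scipy.optimize import least_squares
def fit(f,model,pix,x0):
    """model: local pts (N,3) on upright body; returns x,y,yaw"""
    model=np.array(model,float);pix=np.array(pix,float)
    def W(p):
        c,s=np.cos(p[2]),np.sin(p[2]); return np.c_[p[0]+c*model[:,0]-s*model[:,1],p[1]+s*model[:,0]+c*model[:,1],model[:,2]]
    r=least_squares(lambda p:(proj(f,W(p))-pix).ravel(),x0); return r.x, r.fun.reshape(-1,2)
E
python3 - <<'E'
from h import *
f,g=pickle.load(open('f1.pkl','rb'))
A=lambda u,v:((u+.5)/5+315-.5,(v+.5)/5+125-.5)
B=lambda u,v:((u+.5)/6+160-.5,(v+.5)/6+105-.5)
# plate corners local to rib center: +x front. left in image=+y
m=[[.08,.08,.004],[.08,-.08,.004],[-.03,-.08,.004],[-.03,.08,.004]]
px=[A(60,54),A(302,42),A(318,206),A(70,221)]
p,r=fit(f,m,px,[.6,-.2,0]); print('plate',p,r.round(2).tolist())
m=[[-.055,.06,.036],[-.055,-.06,.036],[-.13,.15,.03],[-.13,-.15,.03],[0,.1,.044],[0,-.1,.044]]
px=[B(208,341),B(464,354),B(42,478),B(615,502),B(148,232),B(525,248)]
q,r=fit(f,m,px,[.7,.2,0]); print('feeder',q,r.round(2).tolist())
m=[[.08,.0525,.004],[.08,-.0525,.004],[-.03,-.0525,.004],[-.03,.0525,.004]]
px=[A(70,349),A(232,342),A(244,516),A(80,523)]
w,r=fit(f,m,px,[.5,-.2,0]); print('short',w,r.round(2).tolist())
# check plate in side view
c,s=np.cos(p[2]),np.sin(p[2])
def wp(p,m): c,s=np.cos(p[2]),np.sin(p[2]); m=np.array(m);return np.c_[p[0]+c*m[:,0]-s*m[:,1],p[1]+s*m[:,0]+c*m[:,1],m[:,2]]
i=cv2.resize(g['pixels'],None,fx=3,fy=3,interpolation=cv2.INTER_CUBIC)
for P,M in ((p,[[.08,.08,.004],[.08,-.08,.004],[-.03,-.08,.004],[-.03,.08,.004],[0,.03,.038],[0,-.03,.038]]),(q,[[-.055,.06,.036],[-.055,-.06,.036],[-.13,.15,.03],[-.13,-.15,.03],[0,.1,.044],[0,-.1,.044],[-.1,-.093,.042],[-.01,-.093,.042]])):
    for u,v in proj(g,wp(P,M)): cv2.circle(i,(int(u*3+1),int(v*3+1)),3,(0,0,255),1)
cv2.imwrite('pics/chk.png',i[360:960,660:1260])
E
```

```text
plate [ 0.62981518 -0.32085234  0.03066596] [[-0.48, -0.17], [0.24, -0.28], [0.12, 0.4], [0.13, 0.03]]
feeder [ 0.67556808  0.11381908 -0.06435706] [[1.78, 0.15], [-2.25, -0.43], [-0.72, 0.33], [0.54, 0.26], [-0.5, -0.18], [1.16, -0.15]]
short [ 0.4362564  -0.29041796  0.0152635 ] [[-0.28, -0.04], [0.17, 0.08], [0.24, 0.01], [-0.14, -0.04]]
```

View pics/chk.png

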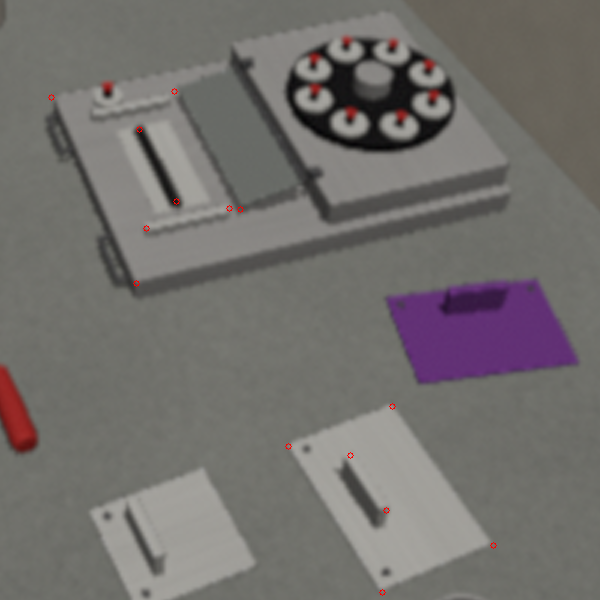

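```bash
cat >> h.py <<'E'
from scipy.spatial.transform import Rotation as Ro
def rot(s): return Ro.from_euler('xyz',s['tool_rot'])
def plan(pos,yaw,s=None,rp=(np.pi,0)):
    s=s or bot.observe(); R=rot(s); d=R.inv().apply(np.array(pos)-s['position'])*1000
    T=Ro.from_euler('xyz',[rp[0],rp[1],yaw]); rv=np.degrees((R.inv()*T).as_rotvec())
    print('t mm',d.round(1),'r deg',rv.round(2)); return d,rv
E
python3 - <<'E'
from h import *
plan([.50,.15,.35],1.60)
s,f=snap('wrist','w0.png'); print({k:v for k,v in f.items() if k!='pixels'})
E
```

```text
t mm [-447.7 -356.5 -118.7] r deg [-0.    0.   74.07]
{'vertical_fov': 70.96164146658717, 'cx': 254.8142343760116, 'cy': 194.5598936426636, 'tool_from_camera': array([[-3.62936186e-04, -9.54746393e-01, -2.97420903e-01,
         7.69120207e-02],
       [ 9.99999801e-01, -4.99801301e-04,  3.84126921e-04,
         4.09322350e-04],
       [-5.15395147e-04, -2.97420704e-01,  9.54746385e-01,
        -1.42222644e-01],
       [ 0.00000000e+00,  0.00000000e+00,  0.00000000e+00,
         1.00000000e+00]]), 'shot': 3}
```

```bash
python3 -m creep '[{"tx":-448,"ty":-356,"tz":-119,"rz":74},{"tx":-448,"ty":-356,"tz":-119,"rz":74},{"tx":-448,"ty":-356,"tz":-119,"rz":74},{"tx":-448,"ty":-356,"tz":-119,"rz":74},{"tx":-448,"ty":-356,"tz":-119,"rz":74},{"tx":-448,"ty":-356,"tz":-119,"rz":74},{"tx":-448,"ty":-356,"tz":-119,"rz":74},{"tx":-448,"ty":-356,"tz":-119,"rz":74}]'; python3 -c "
from h import *
plan([.52,.15,.35],1.60)"
```

```text
t mm [-467.1 -351.5 -118.7] r deg [-0.    0.   74.07]schema error: expected keys rx, ry, rz, tx, ty, tz, hand
```

All keys are required.

```bash
python3 -m creep '[{"rx":0,"ry":0,"rz":74,"tx":-448,"ty":-356,"tz":-119,"hand":-1},{"rx":0,"ry":0,"rz":74,"tx":-448,"ty":-356,"tz":-119,"hand":-1},{"rx":0,"ry":0,"rz":74,"tx":-448,"ty":-356,"tz":-119,"hand":-1},{"rx":0,"ry":0,"rz":74,"tx":-448,"ty":-356,"tz":-119,"hand":-1},{"rx":0,"ry":0,"rz":74,"tx":-448,"ty":-356,"tz":-119,"hand":-1},{"rx":0,"ry":0,"rz":74,"tx":-448,"ty":-356,"tz":-119,"hand":-1},{"rx":0,"ry":0,"rz":74,"tx":-448,"ty":-356,"tz":-119,"hand":-1},{"rx":0,"ry":0,"rz":74,"tx":-448,"ty":-356,"tz":-119,"hand":-1}]'; python3 -c "
from h import *
plan([.50,.15,.35],1.60)"
```

```text
clock: 1.55
position: [0.3919, 0.2924, 0.3135]
tool_rot: [3.141, -0.001, 1.687]
force: [0.4, 1.9, -0.2]
grip_width: 0.0853
t mm [-153.9   90.9  -36.6] r deg [ 0.02 -0.05  4.97]
```

```bash
python3 -m creep '[{"rx":0,"ry":0,"rz":5,"tx":-154,"ty":91,"tz":-37,"hand":-1},{"rx":0,"ry":0,"rz":5,"tx":-154,"ty":91,"tz":-37,"hand":-1},{"rx":0,"ry":0,"rz":5,"tx":-154,"ty":91,"tz":-37,"hand":-1},{"rx":0,"ry":0,"rz":5,"tx":-154,"ty":91,"tz":-37,"hand":-1},{"rx":0,"ry":0,"rz":5,"tx":-154,"ty":91,"tz":-37,"hand":-1},{"rx":0,"ry":0,"rz":5,"tx":-154,"ty":91,"tz":-37,"hand":-1}]'; python3 - <<'E'
from h import *
s,f=snap('wrist','w1.png'); pickle.dump((s,f),open('w1.pkl','wb'))
cv2.imwrite('pics/w1b.png',cv2.resize(f['pixels'],(800,600),interpolation=cv2.INTER_CUBIC))
plan([.63,-.321,.2],1.60)
E
```

```text
clock: 2.15
position: [0.5002, 0.152, 0.3497]
tool_rot: [-3.142, -0.0, 1.604]
force: [0.5, 0.3, -1.1]
grip_width: 0.0852
t mm [-478.2  113.6  149.4] r deg [-0.02 -0.01  0.34]
```

View pics/w1b.png

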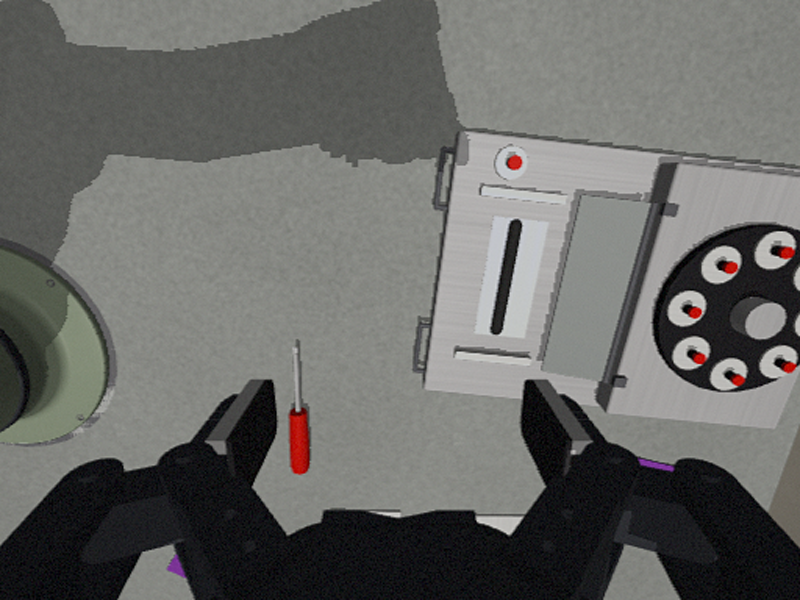

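```bash
python3 - <<'E'
from h import *
s,f=pickle.load(open('w1.pkl','rb'))
cv2.imwrite('pics/w1c.png',cv2.resize(f['pixels'][75:225,265:425],None,fx=4,fy=4,interpolation=cv2.INTER_CUBIC)[:600])
E
```

```text
(no output)
```

View pics/w1c.png

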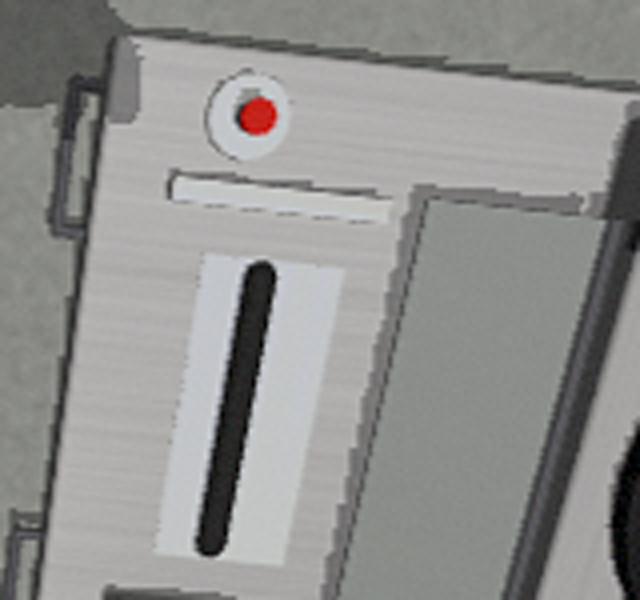

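```bash
python3 -m creep '[{"rx":0,"ry":0,"rz":0,"tx":-478,"ty":114,"tz":149,"hand":-1},{"rx":0,"ry":0,"rz":0,"tx":-478,"ty":114,"tz":149,"hand":-1},{"rx":0,"ry":0,"rz":0,"tx":-478,"ty":114,"tz":149,"hand":-1},{"rx":0,"ry":0,"rz":0,"tx":-478,"ty":114,"tz":149,"hand":-1},{"rx":0,"ry":0,"rz":0,"tx":-478,"ty":114,"tz":149,"hand":-1},{"rx":0,"ry":0,"rz":0,"tx":-478,"ty":114,"tz":149,"hand":-1},{"rx":0,"ry":0,"rz":0,"tx":-478,"ty":114,"tz":149,"hand":-1},{"rx":0,"ry":0,"rz":0,"tx":-478,"ty":114,"tz":149,"hand":-1}]'; python3 -c "
from h import *
plan([.63,-.321,.2],1.60)"
```

```text
clock: 3.0
position: [0.6024, -0.2167, 0.2328]
tool_rot: [-3.141, -0.001, 1.608]
force: [1.2, 0.9, 0.4]
grip_width: 0.085
t mm [-105.3   23.7   32.6] r deg [-0.01 -0.06  0.46]
```

```bash
cat >> h.py <<'E'
def wcam(s,f):
    """make world->cam rvec/tvec for wrist frame"""
    T=np.eye(4);T[:3,:3]=rot(s).as_matrix();T[:3,3]=s['position']
    M=np.linalg.inv(T@np.array(f['tool_from_camera'])); g=dict(f); g['rvec']=cv2.Rodrigues(M[:3,:3])[0].ravel(); g['tvec']=M[:3,3]; return g
def wp(p,m): c,s=np.cos(p[2]),np.sin(p[2]); m=np.array(m,float);return np.c_[p[0]+c*m[:,0]-s*m[:,1],p[1]+s*m[:,0]+c*m[:,1],m[:,2]]
def draw(g,sets,box,k,fn):
    x0,y0,x1,y1=box; i=cv2.resize(g['pixels'][y0:y1,x0:x1],None,fx=k,fy=k,interpolation=cv2.INTER_CUBIC)
    for P,M in sets:
        for u,v in proj(g,wp(P,M)): cv2.drawMarker(i,(int((u-x0+.5)*k),int((v-y0+.5)*k)),(0,0,255),cv2.MARKER_CROSS,8,1)
    cv2.imwrite('pics/'+fn,i)
E
python3 - <<'E'
from h import *
s,f=pickle.load(open('w1.pkl','rb')); g=wcam(s,f)
C=lambda u,v:((u+.5)/4+265-.5,(v+.5)/4+75-.5)
m=[[-.055,.06,.036],[-.055,-.06,.036],[-.13,.15,.03],[-.13,-.15,.03],[0,.1,.048],[0,-.1,.048]]
px=[C(262,262),C(210,555),C(118,38),(272,248.3),C(426,200),(347.5,238)]
q,r=fit(g,m,px,[.7,.2,0]); print('feeder',q,r.round(2).tolist())
m=[m[i] for i in (2,3,4,5)];px=[px[i] for i in (2,3,4,5)]
q2,r=fit(g,m,px,[.7,.2,0]); print('feeder',q2,r.round(2).tolist())
M=[[-.055,.06,.036],[-.055,-.06,.036],[-.13,.15,.03],[-.13,-.15,.03],[0,.1,.048],[0,-.1,.048]]+[[x,y*sg,.042] for x in(-.1,-.01) for y in(.088,.098) for sg in(1,-1)]
draw(g,[(q,M)],(260,75,420,260),4,'w1d.png')
E
```

```text
feeder [ 0.6767296   0.11544872 -0.06660091] [[0.63, 4.35], [1.49, -2.16], [-0.58, -1.74], [-0.66, 1.86], [0.26, -0.98], [-1.19, -1.06]]
feeder [ 0.67774234  0.11440226 -0.06601205] [[-0.05, -0.96], [-0.12, 2.4], [0.75, -0.29], [-0.67, -0.52]]
```

View pics/w1d.png

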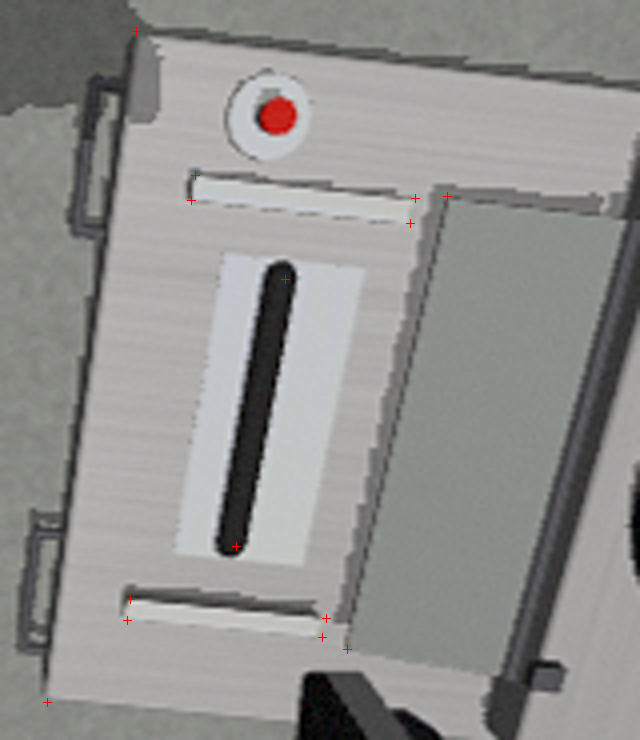

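```bash
python3 -m creep '[{"rx":0,"ry":0,"rz":0,"tx":-105,"ty":24,"tz":33,"hand":-1},{"rx":0,"ry":0,"rz":0,"tx":-105,"ty":24,"tz":33,"hand":-1},{"rx":0,"ry":0,"rz":0,"tx":-105,"ty":24,"tz":33,"hand":-1},{"rx":0,"ry":0,"rz":0,"tx":-105,"ty":24,"tz":33,"hand":-1},{"rx":0,"ry":0,"rz":0,"tx":-105,"ty":24,"tz":33,"hand":-1}]'; python3 - <<'E'
from h import *
s,f=snap('wrist','w2.png'); pickle.dump((s,f),open('w2.pkl','wb'))
cv2.imwrite('pics/w2b.png',cv2.resize(f['pixels'],(800,600),interpolation=cv2.INTER_CUBIC))
E
```

```text
clock: 3.5
position: [0.6299, -0.3189, 0.2004]
tool_rot: [-3.141, -0.001, 1.607]
force: [-0.3, 0.9, 0.4]
grip_width: 0.0859
```

View pics/w2b.png

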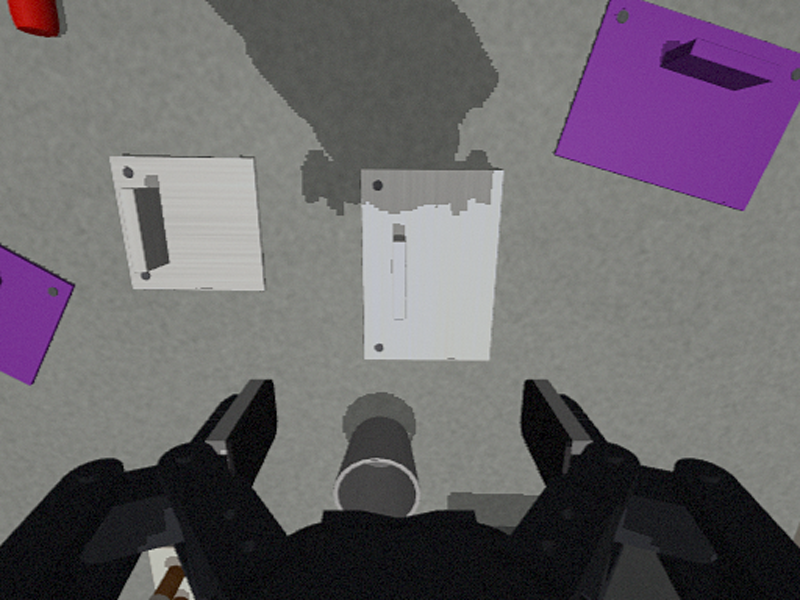

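```bash
python3 - <<'E'
from h import *
s,f=pickle.load(open('w2.pkl','rb')); g=wcam(s,f); 
k=lambda u,v:((u+.5)*.64-.5,(v+.5)*.64-.5)
m=[[-.03,.08,.004],[.08,.08,.004],[.08,-.08,.004],[-.03,-.08,.004],[.0,.03,.038],[0,-.03,.038]]
px=[k(361,170),k(502,170),k(490,359),k(364,359),k(399,239),k(399,320)]
p,r=fit(g,m,px,[.63,-.32,0]); print(p,r.round(2).tolist())
m2=m+[[sx*.005,y,.038] for sx in(1,-1) for y in(.03,-.03)]
draw(g,[(p,m2)],(220,95,340,245),4,'w2d.png')
F,_=pickle.load(open('f1.pkl','rb')); print('cup',ray(F,(413.6,157.6),.07))
plan([*wp(p,[[0,0,0]])[0,:2],.08],p[2]+np.pi/2)
E
```

```text
[ 0.6293452  -0.31867501  0.03444215] [[-0.76, -0.84], [0.88, -0.7], [-0.2, 0.75], [0.32, 0.63], [-0.07, 1.11], [-0.16, -0.63]]
cup [ 0.61560287 -0.48796523  0.07      ]
t mm [-1.000e-01 -7.000e-01  1.209e+02] r deg [ 0.02 -0.06  0.13]
```

View pics/w2d.png

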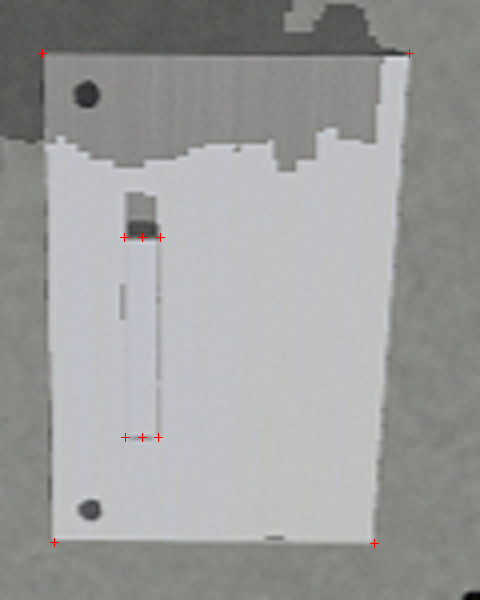

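```bash
python3 -m creep '[{"rx":0,"ry":0,"rz":0.1,"tx":0,"ty":-1,"tz":45,"hand":-1},{"rx":0,"ry":0,"rz":0.1,"tx":0,"ty":-1,"tz":90,"hand":-1},{"rx":0,"ry":0,"rz":0.1,"tx":0,"ty":-1,"tz":135,"hand":-1},{"rx":0,"ry":0,"rz":0.1,"tx":0,"ty":-1,"tz":170,"hand":-1},{"rx":0,"ry":0,"rz":0.1,"tx":0,"ty":-1,"tz":190,"hand":-1},{"rx":0,"ry":0,"rz":0.1,"tx":0,"ty":-1,"tz":190,"hand":-1},{"rx":0,"ry":0,"rz":0.1,"tx":0,"ty":-1,"tz":190,"hand":-1}]' 80 && python3 - <<'E'
from h import *
s,f=snap('wrist','w3.png')
E
```

```text
clock: 4.25
position: [0.6294, -0.3207, 0.0124]
tool_rot: [3.14, 0.001, 1.604]
force: [0.5, -0.3, 1.8]
grip_width: 0.0854
```

View pics/w3.png

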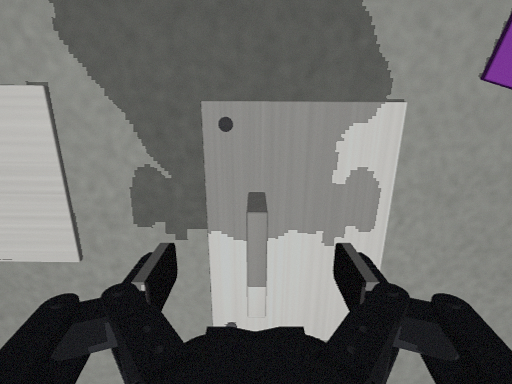

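```bash
python3 -m creep '[{"rx":0,"ry":0,"rz":0,"tx":0,"ty":0,"tz":0,"hand":1},{"rx":0,"ry":0,"rz":0,"tx":0,"ty":0,"tz":0,"hand":1},{"rx":0,"ry":0,"rz":0,"tx":0,"ty":0,"tz":0,"hand":1},{"rx":0,"ry":0,"rz":0,"tx":0,"ty":0,"tz":0,"hand":1},{"rx":0,"ry":0,"rz":0,"tx":0,"ty":0,"tz":0,"hand":1},{"rx":0,"ry":0,"rz":0,"tx":0,"ty":0,"tz":0,"hand":1},{"rx":0,"ry":0,"rz":0,"tx":0,"ty":0,"tz":0,"hand":1},{"rx":0,"ry":0,"rz":0,"tx":0,"ty":0,"tz":0,"hand":1}]' 80
```

```text
clock: 5.1
position: [0.6286, -0.321, 0.011]
tool_rot: [3.141, 0.0, 1.604]
force: [-1.0, 1.0, 5.2]
grip_width: 0.0087
```

```bash
python3 -m creep '[{"rx":0,"ry":0,"rz":0,"tx":0,"ty":0,"tz":-10,"hand":1},{"rx":0,"ry":0,"rz":0,"tx":0,"ty":0,"tz":-40,"hand":1},{"rx":0,"ry":0,"rz":0,"tx":0,"ty":0,"tz":-80,"hand":1},{"rx":0,"ry":0,"rz":0,"tx":0,"ty":0,"tz":-120,"hand":1},{"rx":0,"ry":0,"rz":0,"tx":0,"ty":0,"tz":-140,"hand":1},{"rx":0,"ry":0,"rz":0,"tx":0,"ty":0,"tz":-140,"hand":1},{"rx":0,"ry":0,"rz":0,"tx":0,"ty":0,"tz":-140,"hand":1}]' && python3 - <<'E'
from h import *
s,f=snap('side','s4.png'); print(s['grip_width'],s['force'])
s2,w=snap('wrist','w4.png'); pickle.dump((s2,w),open('w4.pkl','wb'))
q=[.6767,.115,-.0655]
P=wp(q,[[-.115,0,0]])[0]; print(P)
plan([P[0],P[1],.15],q[2]+np.pi/2)
i=np.hstack([cv2.resize(f['pixels'][200:384,200:400],None,fx=2,fy=2),w['pixels'][:368]]) if 0 else None
E
```

```text
clock: 5.8
position: [0.6282, -0.3206, 0.1505]
tool_rot: [-3.141, -0.0, 1.604]
force: [0.0, -0.2, -3.2]
grip_width: 0.0088
0.008811952510164478 [ 0.02148841 -0.22048492 -3.15295904]
[0.5619466  0.12252712 0.        ]
t mm [ 4.448e+02 -5.120e+01 -2.000e-01] r deg [-0.11 -0.05  5.64]
```

View pics/s4.png

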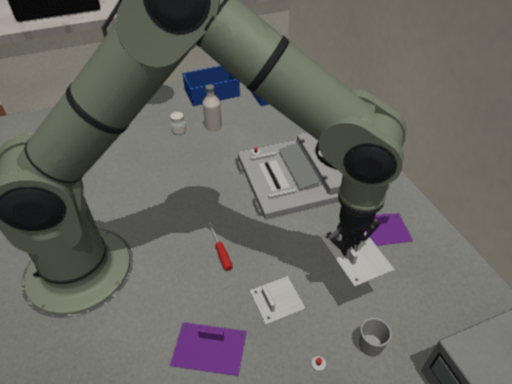

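View pics/w4.png

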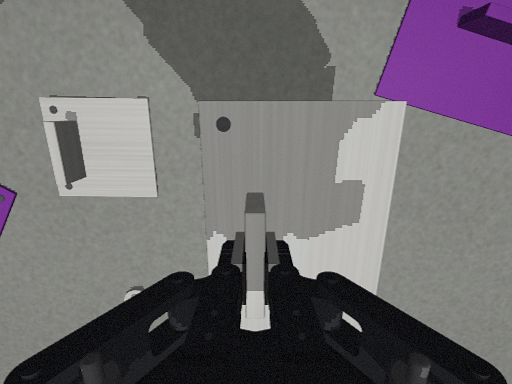

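```bash
python3 - <<'E'
from h import *
s,f=pickle.load(open('w4.pkl','rb')); g=wcam(s,f); z=s['position'][2]-.011
for p in ([.6285,-.3187,.0344],):
    m=[[-.03,.08,.004+z],[.08,.08,.004+z],[0,.03,.038+z],[.005,.03,.038+z],[-.005,.03,.038+z],[.08,0,.004+z]]
    draw(g,[(p,m)],(180,80,420,260),3,'w4d.png')
q=[.6767,.115,-.0655]
P=wp(q,[[-.14,-.002,0]])[0]; print(P)
plan([P[0],P[1],.12],q[2]+np.pi/2)
E
```

```text
[0.5368693  0.12216773 0.        ]
t mm [445.3 -76.2  29.9] r deg [-0.11 -0.05  5.64]
```

View pics/w4d.png

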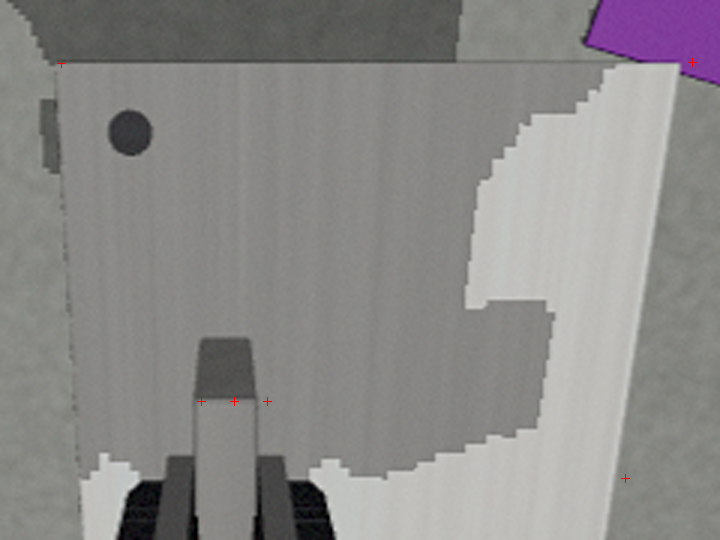

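```bash
python3 -m creep '[{"rx":0,"ry":0,"rz":5.6,"tx":445,"ty":-76,"tz":0,"hand":1},{"rx":0,"ry":0,"rz":5.6,"tx":445,"ty":-76,"tz":0,"hand":1},{"rx":0,"ry":0,"rz":5.6,"tx":445,"ty":-76,"tz":0,"hand":1},{"rx":0,"ry":0,"rz":5.6,"tx":445,"ty":-76,"tz":0,"hand":1},{"rx":0,"ry":0,"rz":5.6,"tx":445,"ty":-76,"tz":0,"hand":1},{"rx":0,"ry":0,"rz":5.6,"tx":445,"ty":-76,"tz":0,"hand":1},{"rx":0,"ry":0,"rz":5.6,"tx":445,"ty":-76,"tz":0,"hand":1},{"rx":0,"ry":0,"rz":5.6,"tx":445,"ty":-76,"tz":0,"hand":1}]';  python3 -c "
from h import *
P=wp([.6767,.115,-.0655],[[-.14,-.002,0]])[0]
plan([P[0],P[1],.12],-.0655+np.pi/2)"
```

```text
clock: 6.7
position: [0.5469, 0.0728, 0.1498]
tool_rot: [-3.14, 0.001, 1.506]
force: [1.7, 0.8, -2.7]
grip_width: 0.0085
t mm [ 48.7 -13.2  29.7] r deg [-0.08  0.04  0.04]
```

```bash
python3 -m creep '[{"rx":-0.1,"ry":0,"rz":0,"tx":49,"ty":-13,"tz":30,"hand":1},{"rx":-0.1,"ry":0,"rz":0,"tx":49,"ty":-13,"tz":30,"hand":1},{"rx":-0.1,"ry":0,"rz":0,"tx":49,"ty":-13,"tz":30,"hand":1},{"rx":-0.1,"ry":0,"rz":0,"tx":49,"ty":-13,"tz":30,"hand":1}]';  python3 - <<'E'
from h import *
s,w=snap('wrist','w5.png'); pickle.dump((s,w),open('w5.pkl','wb')); s2,t=snap('top','t5.png'); s2,d=snap('side','s5.png'); pickle.dump((t,d),open('t5.pkl','wb'))
q=[.6767,.115,-.0655]
print(s['position'],s['tool_rot'])
g=wcam(s,w)
fe=[[-.055,.06,.036],[-.055,-.06,.036],[-.13,.15,.03],[-.13,-.15,.03],[0,.1,.048],[0,-.1,.048]]+[[x,y*sg,.042] for x in(-.1,-.01) for y in(.088,.098) for sg in(1,-1)]
draw(g,[(q,fe)],(150,0,512,280),2,'w5d.png')
draw(d,[(q,fe)],(200,100,400,250),4,'s5d.png')
P=wp(q,[[-.14,-.002,0]])[0]
plan([P[0],P[1],.048],-.0655+np.pi/2)
E
```

```text
clock: 7.1
position: [0.5385, 0.1193, 0.1205]
tool_rot: [3.14, 0.001, 1.505]
force: [-0.1, -0.1, -3.2]
grip_width: 0.0084
[0.53846882 0.11927925 0.12049846] [3.14019869e+00 1.24437789e-03 1.50489192e+00]
t mm [ 2.9 -2.4 73.1] r deg [ 0.14  0.01 -0.09]
```

View pics/w5d.png

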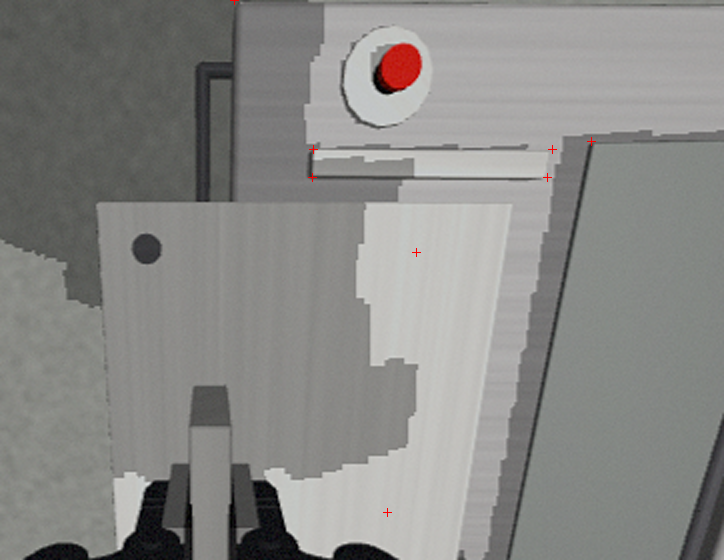

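View pics/s5d.png

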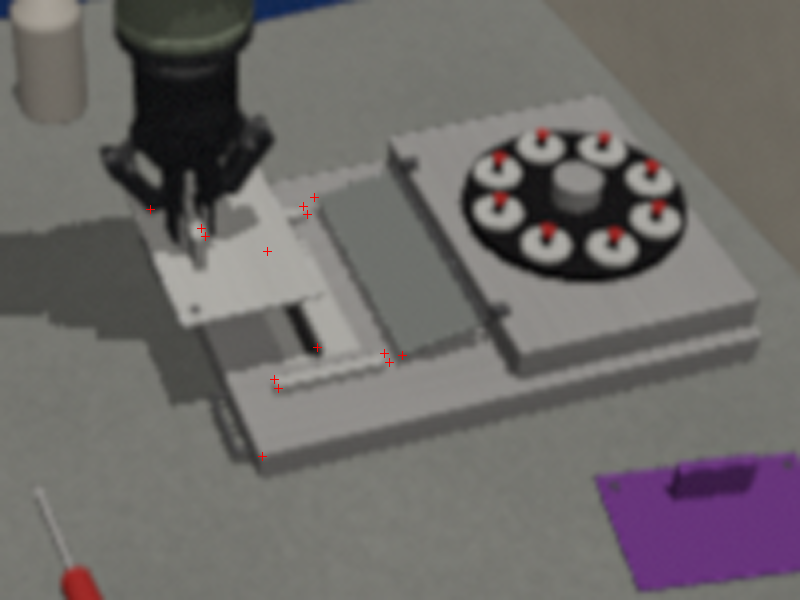

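```bash
python3 - <<'E'
from h import *
q=[.6767,.115,-.0655]
P=wp(q,[[-.15,-.002,0]])[0]
plan([P[0],P[1],.048],-.0655+np.pi/2)
E
```

```text
t mm [  2.9 -12.4  73.1] r deg [ 0.14  0.01 -0.09]
```

```bash
python3 -m creep '[{"rx":0.1,"ry":0,"rz":0,"tx":3,"ty":-12,"tz":20,"hand":1},{"rx":0.1,"ry":0,"rz":0,"tx":3,"ty":-12,"tz":40,"hand":1},{"rx":0.1,"ry":0,"rz":0,"tx":3,"ty":-12,"tz":60,"hand":1},{"rx":0.1,"ry":0,"rz":0,"tx":3,"ty":-12,"tz":70,"hand":1},{"rx":0.1,"ry":0,"rz":0,"tx":3,"ty":-12,"tz":72,"hand":1},{"rx":0.1,"ry":0,"rz":0,"tx":3,"ty":-12,"tz":72,"hand":1}]';  python3 - <<'E'
from h import *
s,w=snap('wrist','w6.png'); pickle.dump((s,w),open('w6.pkl','wb')); s2,d=snap('side','s6.png')
q=[.6767,.115,-.0655]
print(s['position'],s['tool_rot'],s['force'])
g=wcam(s,w)
fe=[[-.055,.06,.036],[-.13,.15,.03],[0,.1,.048],[0,-.1,.048]]+[[x,y*sg,.042] for x in(-.1,-.01) for y in(.088,.098) for sg in(1,-1)]
draw(g,[(q,fe)],(150,0,512,280),2,'w6d.png')
draw(d,[(q,fe)],(200,100,400,250),4,'s6d.png')
for x in (-.10,-.058):
  P=wp(q,[[x,-.002,0]])[0]; plan([P[0],P[1],.0485],-.0655+np.pi/2)
E
```

```text
clock: 7.85
position: [0.527, 0.124, 0.049]
tool_rot: [3.141, 0.0, 1.505]
force: [-0.7, -0.2, -2.4]
grip_width: 0.0086
[0.52702068 0.12398256 0.04902736] [3.14131817e+00 7.60172832e-05 1.50516195e+00] [-0.74464338 -0.20387049 -2.40295666]
t mm [-1.6 49.8  1. ] r deg [ 0.06 -0.02  0.02]
t mm [-1.6 91.8  1.1] r deg [ 0.06 -0.02  0.02]
```

View pics/w6d.png

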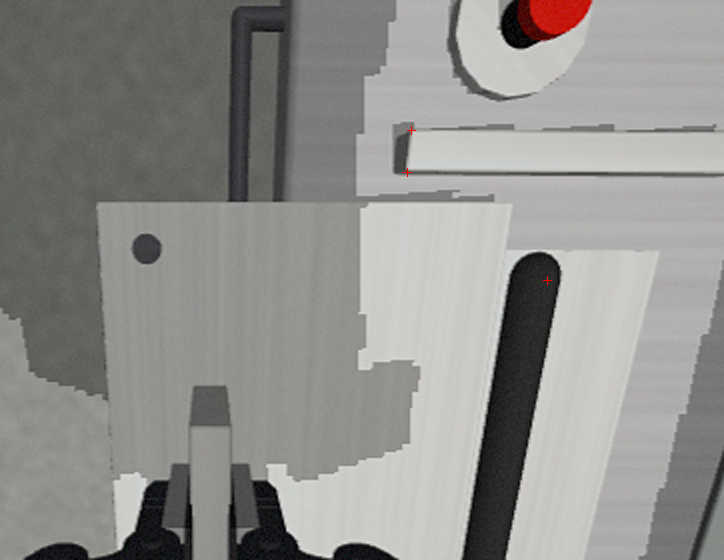

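View pics/s6d.png

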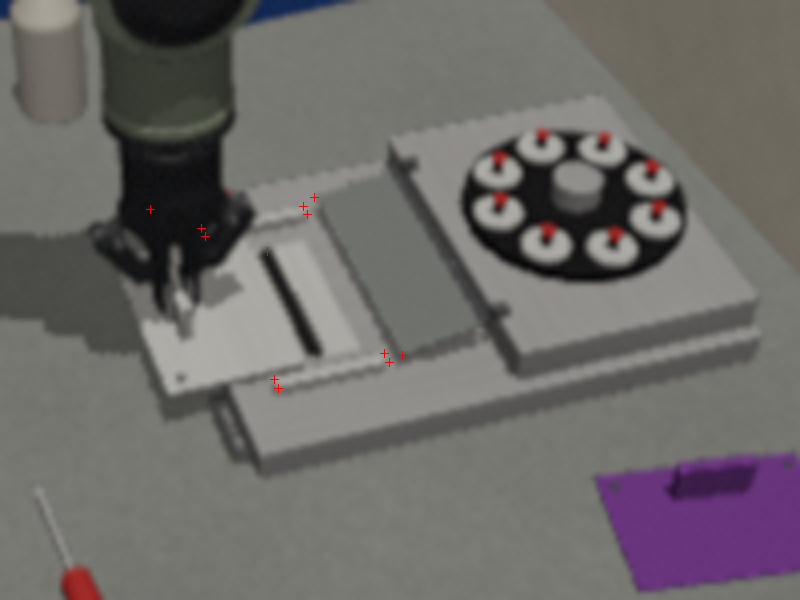

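```bash
python3 -m creep '[{"rx":0,"ry":0,"rz":0,"tx":-1,"ty":10,"tz":0.5,"hand":1},{"rx":0,"ry":0,"rz":0,"tx":-1,"ty":20,"tz":0.5,"hand":1},{"rx":0,"ry":0,"rz":0,"tx":-1,"ty":30,"tz":0.5,"hand":1},{"rx":0,"ry":0,"rz":0,"tx":-1,"ty":40,"tz":0.5,"hand":1},{"rx":0,"ry":0,"rz":0,"tx":-1,"ty":50,"tz":0.5,"hand":1},{"rx":0,"ry":0,"rz":0,"tx":-1,"ty":50,"tz":0.5,"hand":1},{"rx":0,"ry":0,"rz":0,"tx":-1,"ty":50,"tz":0.5,"hand":1}]';  python3 - <<'E'
from h import *
s,w=snap('wrist','w7.png'); pickle.dump((s,w),open('w7.pkl','wb')); s2,d=snap('side','s7.png')
q=[.6767,.115,-.0655]
print(s['position'],s['tool_rot'],s['force'])
draw(wcam(s,w),[],(150,0,512,280),2,'w7d.png')
draw(d,[],(200,100,400,250),4,'s7d.png')
P=wp(q,[[-.055,-.002,0]])[0]; plan([P[0],P[1],.0485],-.0655+np.pi/2)
E
```

```text
clock: 8.65
position: [0.5763, 0.1201, 0.0479]
tool_rot: [-3.141, 0.0, 1.506]
force: [-0.5, 0.9, -2.2]
grip_width: 0.0087
[0.57634922 0.12009835 0.04793172] [-3.14110932e+00  2.41312770e-04  1.50581502e+00] [-0.50088927  0.90266019 -2.24283112]
t mm [-0.7 45.8 -0.5] r deg [-0.04  0.01  0.05]
```

View pics/w7d.png

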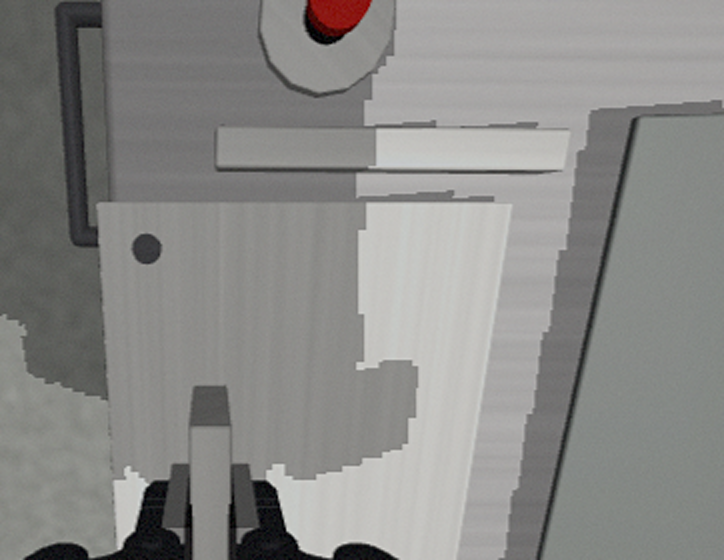

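View pics/s7d.png

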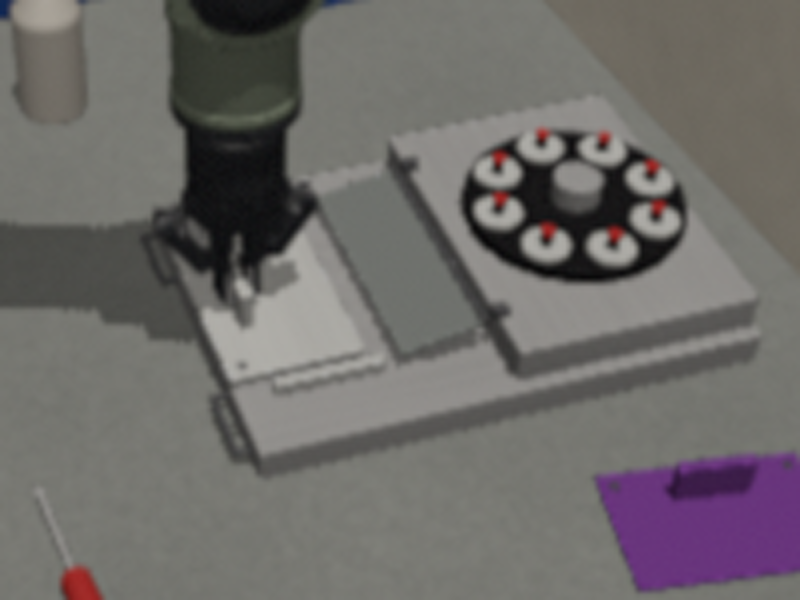

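```bash
python3 -m creep '[{"rx":0,"ry":0,"rz":0,"tx":0,"ty":8,"tz":0,"hand":1},{"rx":0,"ry":0,"rz":0,"tx":0,"ty":16,"tz":0,"hand":1},{"rx":0,"ry":0,"rz":0,"tx":0,"ty":24,"tz":0,"hand":1},{"rx":0,"ry":0,"rz":0,"tx":0,"ty":32,"tz":0,"hand":1}]';  python3 - <<'E'
from h import *
s,w=snap('wrist','w8.png'); s2,d=snap('side','s8.png')
q=[.6767,.115,-.0655]
print(s['position'],s['tool_rot'],s['force'])
i=np.hstack([cv2.resize(d['pixels'][120:210,220:340],None,fx=3.3,fy=3.3,interpolation=cv2.INTER_CUBIC)[:280],w['pixels'][:280,150:]]); cv2.imwrite('pics/c8.png',i)
P=wp(q,[[-.055,-.002,0]])[0]; plan([P[0],P[1],.0485],-.0655+np.pi/2)
E
```

```text
clock: 9.15
position: [0.6093, 0.1181, 0.0482]
tool_rot: [3.141, 0.0, 1.506]
force: [-0.4, 0.0, -1.6]
grip_width: 0.0082
[0.60929735 0.11811359 0.04816305] [3.14140820e+00 3.87684444e-05 1.50601930e+00] [-0.38917532  0.0040616  -1.55297779]
t mm [-0.5 12.1 -0.4] r deg [0.05 0.01 0.02]
```

View pics/c8.png

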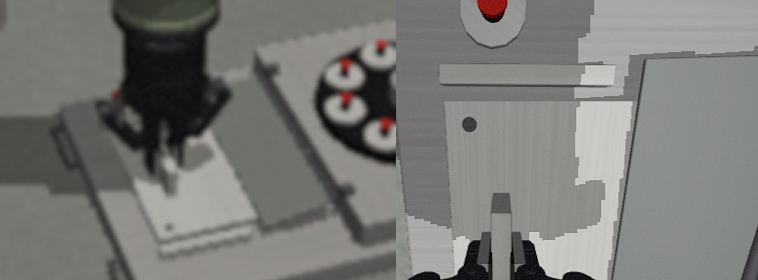

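```bash
python3 -m creep '[{"rx":0,"ry":0,"rz":0,"tx":0,"ty":5,"tz":0,"hand":1},{"rx":0,"ry":0,"rz":0,"tx":0,"ty":10,"tz":0,"hand":1},{"rx":0,"ry":0,"rz":0,"tx":0,"ty":14,"tz":0,"hand":1},{"rx":0,"ry":0,"rz":0,"tx":0,"ty":14,"tz":0,"hand":1},{"rx":0,"ry":0,"rz":0,"tx":0,"ty":14,"tz":0,"hand":1}]';  python3 - <<'E'
from h import *
s,w=snap('wrist','w9.png'); pickle.dump((s,w),open('w9.pkl','wb')); s2,d=snap('side','s9.png')
q=[.6767,.115,-.0655]
print(s['position'],s['tool_rot'],s['force'])
i=np.hstack([cv2.resize(d['pixels'][120:210,220:340],None,fx=3.3,fy=3.3,interpolation=cv2.INTER_CUBIC)[:280],w['pixels'][:280,150:]]); cv2.imwrite('pics/c9.png',i)
c,sn=np.cos(q[2]),np.sin(q[2]); d=s['position'][:2]-q[:2]; print('tcp in feeder',c*d[0]+sn*d[1],-sn*d[0]+c*d[1])
E
```

```text
clock: 9.75
position: [0.6223, 0.1172, 0.0481]
tool_rot: [-3.141, 0.0, 1.506]
force: [-0.3, -0.4, -2.9]
grip_width: 0.0086
[0.62234372 0.11723056 0.04810664] [-3.14144715e+00  3.84450128e-05  1.50598949e+00] [-0.29652949 -0.39873621 -2.92435037]
tcp in feeder -0.05438572099045742 -0.0013320169926329317
```

View pics/c9.png

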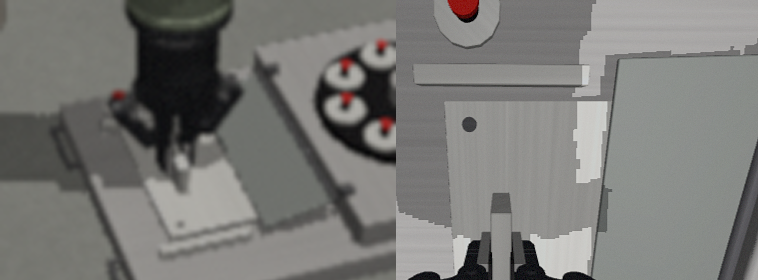

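```bash
python3 -m creep '[{"rx":0,"ry":0,"rz":0,"tx":0,"ty":0,"tz":0,"hand":1},{"rx":0,"ry":0,"rz":0,"tx":0,"ty":0,"tz":2,"hand":1},{"rx":0,"ry":0,"rz":0,"tx":0,"ty":0,"tz":4,"hand":1},{"rx":0,"ry":0,"rz":0,"tx":0,"ty":0,"tz":6,"hand":1},{"rx":0,"ry":0,"rz":0,"tx":0,"ty":0,"tz":6,"hand":1},{"rx":0,"ry":0,"rz":0,"tx":0,"ty":0,"tz":6,"hand":1}]' 115;  python3 -c "
from workcell import bot
s=bot.observe();print(s['position'],s['force'],s['moment'],s['tool_rot'])"
```

```text
clock: 10.45
position: [0.6225, 0.1173, 0.0423]
tool_rot: [3.141, -0.0, 1.506]
force: [-1.8, 0.7, 5.9]
grip_width: 0.0083
[0.62249635 0.11732348 0.04228505] [-1.79536647  0.66936406  5.9329514 ] [ 0.13315817  0.47996085 -0.02444885] [ 3.14147397e+00 -1.77299935e-04  1.50599137e+00]
```

```bash
python3 -m creep '[{"rx":0,"ry":0,"rz":0,"tx":0,"ty":0,"tz":1,"hand":1},{"rx":0,"ry":0,"rz":0,"tx":0,"ty":0,"tz":2,"hand":1},{"rx":0,"ry":0,"rz":0,"tx":0,"ty":0,"tz":3,"hand":1},{"rx":0,"ry":0,"rz":0,"tx":0,"ty":0,"tz":3,"hand":1},{"rx":0,"ry":0,"rz":0,"tx":0,"ty":0,"tz":3,"hand":1}]';  python3 -c "
from workcell import bot
s=bot.observe();print(s['position'],s['force'],s['moment'],s['tool_rot'])"
```

```text
clock: 10.95
position: [0.6225, 0.1174, 0.041]
tool_rot: [3.141, -0.001, 1.506]
force: [-13.0, -0.5, 37.5]
grip_width: 0.0084
[0.62248839 0.1173784  0.04096596] [-13.04167251  -0.47469354  37.48518699] [-0.09583512  3.00120028 -0.00412206] [ 3.14137971e+00 -1.09992978e-03  1.50585912e+00]
```

```bash
python3 -m creep '[{"rx":0,"ry":0,"rz":0,"tx":0,"ty":0,"tz":-0.8,"hand":1},{"rx":0,"ry":0,"rz":0,"tx":0,"ty":0,"tz":-0.8,"hand":1},{"rx":0,"ry":0,"rz":0,"tx":0,"ty":0,"tz":-0.8,"hand":1},{"rx":0,"ry":0,"rz":0,"tx":0,"ty":0,"tz":-0.8,"hand":1}]';  python3 - <<'E'
from h import *
s,w=snap('wrist','w10.png'); s2,d=snap('side','s10.png')
q=[.6767,.115,-.0655]
print(s['position'],s['tool_rot'],s['force'],s['moment'],s['qd'].round(3))
c,sn=np.cos(q[2]),np.sin(q[2]); e=s['position'][:2]-q[:2]; print('tcp in feeder',c*e[0]+sn*e[1],-sn*e[0]+c*e[1])
g=wcam(s,w); z=.03; T=s['position']; p=[T[0],T[1]+.002,-.0655]
m=[[-.03,.08,.004+z],[-.03,-.08,.004+z],[.08,.08,.004+z],[.08,-.08,.004+z],[0,.03,.038+z],[.055,.08,.004+z]]
fe=[[0,.1,.048],[0,-.1,.048]]+[[x,y*sg,.042] for x in(-.1,-.01) for y in(.088,.098) for sg in(1,-1)]
draw(g,[(p,m),(q,fe)],(150,0,512,280),2,'w10d.png'); draw(d,[(p,m),(q,fe)],(220,100,370,220),5,'s10d.png')
E
```

```text
clock: 11.35
position: [0.6225, 0.1173, 0.041]
tool_rot: [3.141, -0.001, 1.506]
force: [-9.0, 0.7, 23.3]
grip_width: 0.0077
[0.62250711 0.11734696 0.04103967] [ 3.14133782e+00 -6.79888434e-04  1.50592840e+00] [-8.98571304  0.68279858 23.31533174] [-0.01237609  1.73759683  0.03179759] [-0.     0.     0.001  0.003 -0.001 -0.001  0.001]
tcp in feeder -0.05423029465875247 -0.0012051709692125863
```

View pics/w10d.png

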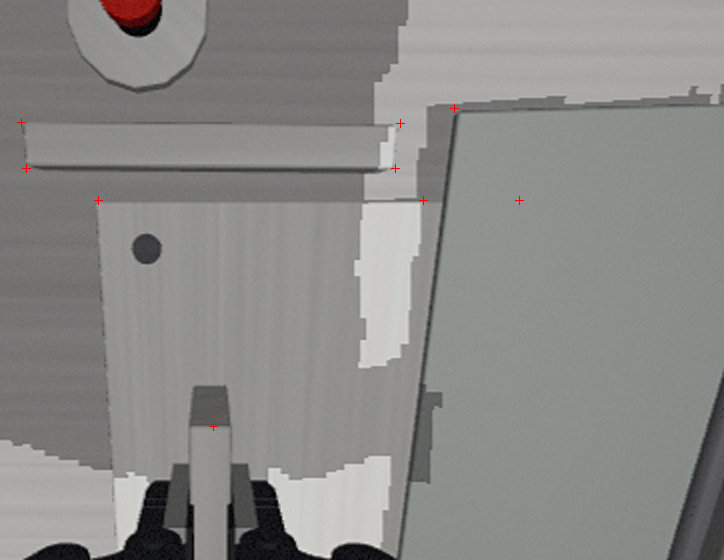

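View pics/s10d.png

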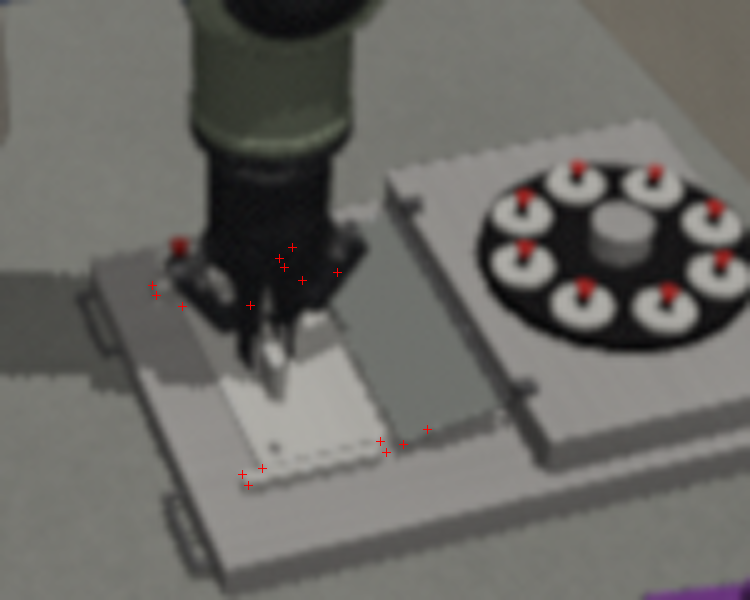

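```bash
python3 -c "
from workcell import bot
print(bot.job_done())
s=bot.observe();print(s['clock'],s['position'],s['force'],s['grip_width'])"
```

```text
the job is handed in; nothing more can be done
None
the job is handed in; nothing more can be done
```

I picked up the longer silver plate by its rib and slid its front edge under the flap's lip, between the fences. I then pressed it flat onto the deck over the seal and handed the job in at about 11.4 s, still gripping at 115 N. `job_done()` gives no verdict, so these checks are from my own measurements just before hand-in:

- **Tuck:** the front edge was about 26 mm under the lip, within about 1–2 mm of the middle. It was square to about 0.01 rad, and the side gap to the left fence was about 7.6 mm.
- **Press:** the tool carried about 23 N. The fingers stayed at the same height (TCP at 0.041 m) when I eased off from 37 N, so the plate was resting on the deck. I could not measure the seal travel or the edge heights directly; I inferred them from this.
- **Flap and bystanders:** in the last pictures the flap was down where the feeder fit predicted it. None of the bystanders in view had visibly moved, but I did not measure their positions again.

Two small disagreements remain:

- **Plate position:** the camera put the lifted plate 1–2 mm off the prediction, within the stated calibration.
- **Sideways force:** about 9 N of sideways force remained along x while pressing. I took it to be arm bending or friction.

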